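# Turn the painted plaque over against the sloping stop

## Robot

A 7-joint arm with a two-finger parallel gripper is mounted at the origin on the work surface. World frame = base frame: x ahead of the robot, y to its left, z up, the work surface at z = 0. Lengths are in m, angles in rad, forces in N, time in s.
With the tool pointing down it reaches from about 0.4 to 0.85 m from the base axis. Payload 4.5 kg.
Tool frame: the origin (TCP) lies midway between the tips of the shut fingers; the grasp point (between the pads) lies 19 mm behind it; z points along the fingers, y is the direction in which the jaws open and shut (so a half turn about z gives the same grasp; the last joint's range is limited). The gripper opens to 88 mm and grips with 3 to 60 N. Pads are 18 mm wide; open, the fingers measure 123 mm over their backs; the gripper's body (75 mm by 187 mm) begins 45 mm behind the grasp point.
Start: joints at [-1.129, 0.689, -0.195, 1.565, 0.157, 0.902, -0.215], TCP at [0.248, 0.574, 0.239] pointing down, gripper open.
Joint ranges: [-3.01, 3.01], [-0.46, 2.08], [-1.47, 1.51], [0.13, 2.56], [-1, 4.14], [0.04, 2.09], [-2.66, 2.66]. Speed limits (rad/s): [2.57, 2.57, 3.14, 3.14, 3.14, 3.14, 3.14].

## Interface

Orientations are given as a unit quaternion [x, y, z, w].
In Python, from plant import r gives the robot as it stands.
- The arm moves only by the tool play_rows, never from a script. Its argument "targets" is a list of rows, each a list of 6 numbers: the shift along the tool's x, y, z in m, then the turn, a rotation vector about the tool's x, y, z in rad. In form: [[tx, ty, tz, rx, ry, rz], ...]. A call has 1 to 5 rows; each row shifts and turns the pose as measured when the row begins, along the tool's axes as they then stand; what a row does not reach is not made up. A row lasts 1/12 s, in which the tool goes at most 41.7 mm and 7.16 degrees, less where a joint would pass 70% of its speed; a pose out of reach is approached as far as the arm can. A call is refused whole if a number of a shift passes 0.0417 or a number of a turn 0.125, either way. A call with a gripper value outside its range is refused whole. "hand" is the opening, from 0 (shut) to 1 (fully open), set as the call begins (left out, the last holds). The fingers move at their own pace and stop on an object; "squeeze" is the grip in N (left out, the last holds). Time passes only in rows, so rows that do not move let the fingers close. It gives the time, the measured TCP pose, the force and the opening at its end, in the units of the state.
- r.get_state(): the state, without advancing time (a new reading comes with each control period).
- r.snapshot(name): name is "scene" or "top" or "wrist"; returns the picture (400x640x3 uint8, blue, green, red); there is no depth.
- r.get_calibration(name): a dict with "intrinsics" (3x3 intrinsics, pixels), "R" (3x3) and "t" (3): a world point X has camera coordinates R X + t; the wrist camera has in their place "hand_eye" (4x4, takes a point from camera to tool coordinates, whose origin is the TCP and whose axes are the flange's). Camera axes: x right, y down, z forward; pixel columns grow to the right and rows downward; lengths in m; the calibration is good to about 2 mm. The wrist camera is an equidistant fisheye: a pixel r from the principal point sees the ray r / f radians off the axis. A picture is of the moment at which its call begins: read the wrist's pose just before it. get_calibration takes no time and is no camera call.
- r.finish_job(): hands the job in, once; it reports no verdict.
Trained networks look in the newest picture that a camera, given by its name, has taken for a name from the list of things; names that differ only in an ending like _2 or _b are one class to them, and where a whole thing is asked for, a point or a joint stands for the part that bears it (a point fixed in the world has none). Each returns a list of dicts, best first, with "confidence" (0 to 1); they miss things now and then, are a little off and sometimes report something else, mostly with a low value. They report only what shows in the picture. A call takes as long as a camera call.
- r.search_frame(query, camera): "bbox" ([left, top, right, bottom] in pixels, round what is visible of it).
- r.tip_of(query, camera): "uv" ([column, row] in pixels: a listed point, or the origin of a listed thing).
The state is a dict: "clock": time; "q": joint angles; "qd": joint speeds; "joint_torque": joint torques, N m; "tool_pos": TCP position; "eef_rot": TCP orientation; "contact_force": force on the tool from outside, world axes, zero at the start; "moment": the same for the moment, N m; "opening": opening from 0.0 (shut) to 1.0 (fully open).
Only numpy, scipy, OpenCV 4.12 (cv2) and the standard library are available. Lean on these libraries where they do the work, as an engineer would, in place of code of your own. Each camera call takes 0.05 s, during which the arm holds its last target. There are 200 camera calls.

## Task

The paint on the plaque is dry and its bare side comes next: without picking it up, push the plaque along the blue board with the fingertips, white end last, until its dark blue end rides up the sloping stop and the plaque leans there with its white end at the toe of the slope. Then, from behind the stop, push its raised end back over, so that the plaque flips and lies flat on the blue board in front of the stop, bare wood up. Leave everything else on the bench alone.

Things in the scene. Friction and masses are not known exactly. Their poses are not given: they have to be found in the camera images.
- jig: Fixed jig: blue base board 290 mm long (jig x), 160 wide, 12 thick, with a pale wooden sloping stop. Origin: centre of its underside, on the table. +x runs towards the stop, whose face rises from its toe (jig x = 70 mm) away from the plaque at 50 degrees; it is 80 mm along the slope, 120 wide. Its top edge is at jig x = 121, 61 above the base board; nothing behind it is higher; the jig ends at x = 145.
- jig_toe (a point): Middle of the toe line where the sloping face meets the base board's top (12 mm above the table). Axes as the jig's.
- plaque: Loose wooden plaque 120 x 80 x 12 mm, 60 to 120 g, lying on the jig. Painted face: dark blue, light blue and white bands; other face: bare wood. Origin: centre of the bare face (the underside at the start). z points out of the painted face, x to its dark blue end, which starts nearer the stop. Pushed up to the toe it leans by itself, dark end 92 mm above the base board, 77 mm past the toe.
- plaque_mid (a point): Centre of the plaque, half-way through its thickness.
- plaque_dark_end (a point): Middle of the dark blue end's edge on the bare face (60 mm along plaque x from the plaque's origin). When the plaque is tipped back over, its white end stays on the base board near the toe and this edge swings up, to 120 mm above the base board when upright; from there it falls over by itself.
- plaque_white_end (a point): Middle of the white end's edge on the bare face (60 mm along -x from the plaque's origin).
- tape: Bystander, loose: cream roll of masking tape, 100 mm across, 48 mm tall, standing on its flat side. Leave alone.
- chisel: Bystander, loose: lying chisel, yellow handle, 250 mm long. Leave alone.
- paint_jar: Bystander, loose: jar of paint with a blue cap, 64 mm across, 75 mm tall. Leave alone.
- glue: Bystander, loose: upright white glue bottle with red cap, 56 mm across, 170 mm tall. Leave alone.
- brush: Bystander, loose: lying paint brush. Leave alone.
- spare: Bystander, loose: another painted plaque, already finished, 110 x 70 x 12 mm, lying flat on the table. Leave alone.
- offcut: Bystander, loose: wooden offcut, 90 x 45 x 20 mm. Leave alone.

How it is judged:
By the outcome, as a careful person would: the job done as asked, in the order asked, and still so for the second after the job is handed in, with the robot touching nothing.
It also fails if it takes over 54 s, if anything falls off the work surface, if the arm or the gripper's body presses on something with over 40 N, if the wrist force passes 120 N, or if a joint passes its speed limit or range.

## Working session

There is one attempt and no reset: what is moved stays moved. The work goes in short steps, Python scripts to look and compute and a tool call to move; the robot and the scene stay as the last step left them, time stands still between calls to the robot, and variables do not carry over. Pictures are saved under pics/ and viewed, on a budget of 10 in all, crops included, one or two more only if the job needs it, and the job is handed in when it is done.

Besides the shell and the picture viewer there is one more tool, called by a JSON object that holds its "api" and its "payload", one argument or row to a line. play_rows: Moves the arm, as the interface text tells. Its arguments: {"type":"object","properties":{"targets":{"type":"array","items":{"type":"array","items":{"type":"number"}}},"hand":{"type":"number"},"squeeze":{"type":"number"}},"required":["targets"]}

```bash
mkdir -p pics; ls
cat > h.py <<'E'
import numpy as np,cv2
from scipy.spatial.transform import Rotation as R
from plant import r
def ray(uv,cam):
    c=r.get_calibration(cam);K=np.array(c["intrinsics"]);Rm=np.array(c["R"]);t=np.array(c["t"]).ravel()
    d=Rm.T@np.linalg.inv(K)@np.array([uv[0],uv[1],1.]);return -Rm.T@t,d
def onz(uv,cam,z):
    o,d=ray(uv,cam);return o+d*(z-o[2])/d[2]
def proj(X,cam):
    c=r.get_calibration(cam);p=np.array(c["R"])@np.array(X)+np.array(c["t"]).ravel();p=np.array(c["intrinsics"])@p;return p[:2]/p[2]
E
python3 - <<'E'
from h import *
s=r.get_state();print(s["clock"],s["tool_pos"],R.from_quat(s["eef_rot"]).as_matrix().round(3).tolist(),s["contact_force"])
a=r.snapshot("scene");b=r.snapshot("top")
cv2.imwrite("pics/a.png",a);cv2.imwrite("pics/b.png",b)
for cam in("top","scene"):
    for q,z in(("jig",0),("jig_toe",.012),("plaque",.012),("plaque_mid",.018),("plaque_dark_end",.012),("plaque_white_end",.012)):
        for d in r.tip_of(q,cam)[:2]:print(cam,q,np.round(d["uv"],1),round(d["confidence"],2),onz(d["uv"],cam,z).round(4))
    c=r.get_calibration(cam);print(ray((320,200),cam)[0].round(3))
for q in("tape","chisel","paint_jar","glue","brush","spare","offcut"):
    for d in r.search_frame(q,"top")[:1]:
        l,t,rr,bb=d["bbox"];print(q,round(d["confidence"],2),onz((l,t),"top",0).round(3)[:2],onz((rr,bb),"top",0).round(3)[:2])
E
```

```text
pics
0.0 [0.24766362 0.57315476 0.2379169 ] [[-0.918, 0.397, -0.001], [0.397, 0.918, -0.002], [-0.0, -0.002, -1.0]] [ 0.10236266  0.97431145 -0.2300137 ]
top jig [319.8 192.5] 0.84 [ 0.5694 -0.0036  0.    ]
top plaque [335.3 195. ] 0.95 [ 0.5594 -0.0498  0.012 ]
top plaque_mid [335.9 195.3] 0.59 [ 0.5576 -0.0512  0.018 ]
top plaque_dark_end [335.1 197.1] 0.49 [ 0.553  -0.0491  0.012 ]
top plaque_white_end [204.2 178.9] 0.71 [0.6133 0.3436 0.012 ]
[0.405 0.029 1.111]
scene jig [320.6 209.9] 0.79 [0.5618 0.0092 0.    ]
scene jig_toe [340.9 194.9] 0.82 [0.5839 0.0777 0.012 ]
scene plaque [305.  220.5] 0.82 [ 0.552  -0.0517  0.012 ]
scene plaque_mid [306.3 219.2] 0.92 [ 0.5549 -0.0496  0.018 ]
scene plaque_dark_end [328.2 211.3] 0.73 [0.5864 0.0098 0.012 ]
scene plaque_dark_end [388.  115.5] 0.33 [0.532  0.4356 0.012 ]
scene plaque_white_end [287.1 230.9] 0.81 [ 0.5325 -0.1065  0.012 ]
[ 1.01  -0.667  1.107]
tape 0.55 [0.67  0.397] [0.557 0.297]
chisel 0.89 [ 0.466 -0.38 ] [ 0.219 -0.399]
paint_jar 0.7 [0.569 0.506] [0.496 0.415]
glue 0.72 [ 0.703 -0.393] [ 0.618 -0.514]
brush 0.58 [0.455 0.446] [0.248 0.333]
offcut 0.97 [0.816 0.078] [ 0.711 -0.025]
```

View pics/a.png

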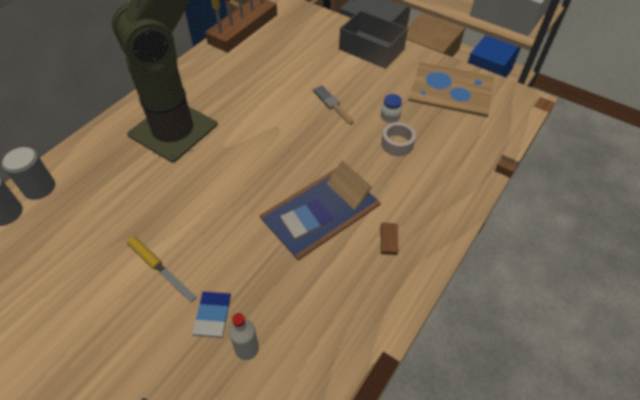

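View pics/b.png

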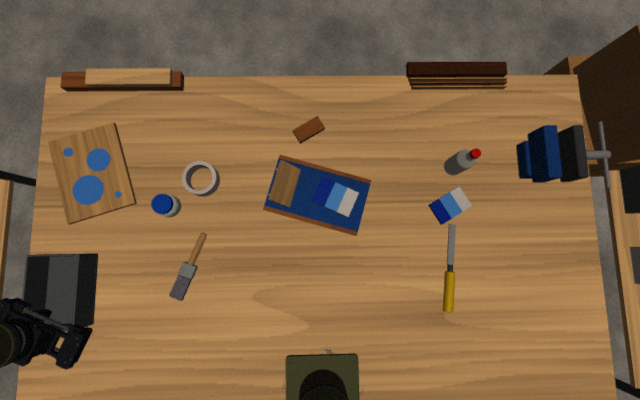

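The scene view shows the jig mid-bench with its stop at about (350,185) and the plaque at (305,220). The top view shows the jig corners near (281,156), (371,182), (357,234) and (264,209), with the plaque at (336,196). The tape, offcut and the rest are clear of the jig. Next I'll refine the jig and plaque poses.

```bash
cat > m.py <<'E'
from h import *
from scipy.optimize import least_squares
def jigfit():
    im=cv2.imread("pics/b.png");g=im.astype(float)
    hsv=cv2.cvtColor(im,cv2.COLOR_BGR2HSV)
    # corners in image refined
    gray=cv2.cvtColor(im,cv2.COLOR_BGR2GRAY)
    return im,hsv
E
python3 - <<'E'
from h import *
im=cv2.imread("pics/b.png")
crop=im[145:245,255:380]
cv2.imwrite("pics/c.png",cv2.resize(crop,None,fx=6,fy=6,interpolation=cv2.INTER_CUBIC))
im2=cv2.imread("pics/a.png")[150:265,250:390]
cv2.imwrite("pics/d.png",cv2.resize(im2,None,fx=5,fy=5,interpolation=cv2.INTER_CUBIC))
for n,uv in dict(A=(281,156),B=(371,182),C=(357,234),D=(264,209)).items():print(n,onz(uv,"top",.012).round(4))
E
```

```text
A [0.6816 0.1132 0.012 ]
B [ 0.5979 -0.1593  0.012 ]
C [ 0.4415 -0.1118  0.012 ]
D [0.52   0.1641 0.012 ]
```

View pics/c.png

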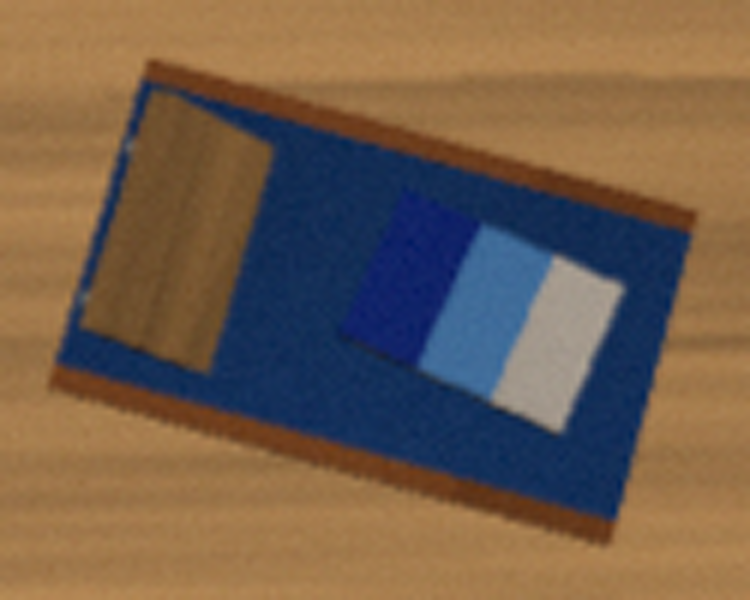

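View pics/d.png

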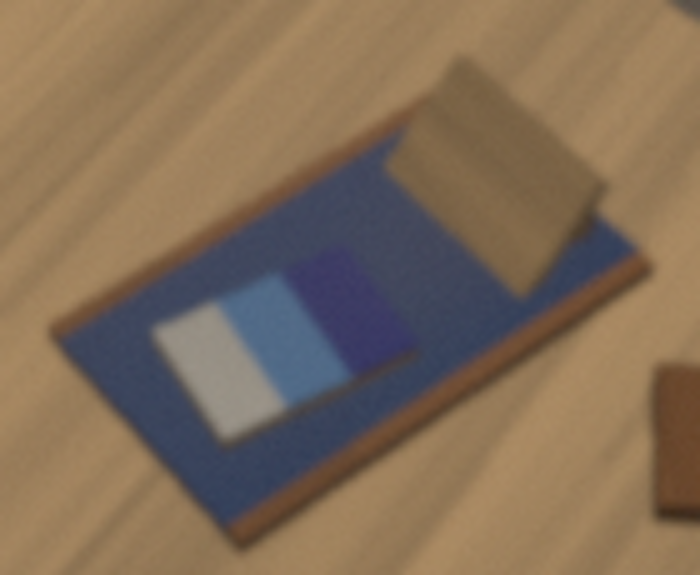

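The crops show the board, the toe line (top crop (272,150) to (210,375)) and the plaque corners clearly. The plaque is turned about 8° relative to the jig. I'll fit both poses from these corners in both cameras.

```bash
cat > fit.py <<'E'
from h import *
from scipy.optimize import least_squares
T=lambda x,y:(255+(x+.5)/6-.5,145+(y+.5)/6-.5)
S=lambda x,y:(250+(x+.5)/5-.5,150+(y+.5)/5-.5)
# jig coords
J=[("top",T(148,60),(.145,-.08,.012)),("top",T(697,213),(-.145,-.08,.012)),("top",T(608,545),(-.145,.08,.012)),("top",T(50,388),(.145,.08,.012)),
("top",T(272,150),(.07,-.06,.012)),("top",T(210,375),(.07,.06,.012)),("top",T(152,88),(.121,-.06,.073)),("top",T(80,328),(.121,.06,.073)),
("scene",S(52,335),(-.145,.08,.012)),("scene",S(240,550),(-.145,-.08,.006)),("scene",S(652,265),(.145,-.08,.012)),
("scene",S(385,160),(.07,.06,.012)),("scene",S(525,298),(.07,-.06,.012)),("scene",S(460,55),(.121,.06,.073)),("scene",S(607,185),(.121,-.06,.073))]
P=[("top",T(404,186),(.06,-.04,.012)),("top",T(627,287),(-.06,-.04,.012)),("top",T(565,434),(-.06,.04,.012)),("top",T(340,330),(.06,.04,.012)),
("scene",S(150,332),(-.06,.04,.012)),("scene",S(222,445),(-.06,-.04,.012)),("scene",S(415,347),(.06,-.04,.012)),("scene",S(345,245),(.06,.04,.012))]
def fit(L,z0):
    def w(p,X):
        c,s=np.cos(p[2]),np.sin(p[2]);return (p[0]+c*X[0]-s*X[1],p[1]+s*X[0]+c*X[1],X[2]+z0)
    f=lambda p:np.concatenate([proj(w(p,X),c)-uv for c,uv,X in L])
    o=least_squares(f,[.56,0,1.3],loss="soft_l1",f_scale=1.);print(o.x.round(4),np.degrees(o.x[2]).round(1));print(f(o.x).reshape(-1,2).round(1).tolist());return o.x
if __name__=="__main__":
    j=fit(J,0);p=fit(P,.012)
    c,s=np.cos(j[2]),np.sin(j[2]);d=p[:2]-j[:2]
    print("plaque in jig",c*d[0]+s*d[1],-s*d[0]+c*d[1],np.degrees(p[2]-j[2]))
E
python3 fit.py
```

```text
[0.5647 0.0063 1.2829] 73.5
[[-1.3, 1.1], [-1.1, 1.2], [0.4, -3.2], [-0.2, -3.3], [-0.1, -1.1], [-0.9, -0.8], [2.2, 0.0], [2.2, -0.2], [1.1, 0.2], [-0.7, -2.0], [-0.6, -2.2], [0.1, 1.5], [-0.2, 0.2], [-0.5, -0.1], [-0.9, -0.1]]
[ 0.5547 -0.0488  1.1295] 64.7
[[0.5, 0.2], [-0.1, -0.2], [-0.5, -0.4], [0.1, 0.3], [0.1, 0.2], [-0.2, -0.7], [0.5, 0.2], [-0.4, 0.0]]
plaque in jig -0.05573951838112749 -0.006037170652259775 -8.792705642130935
```

{"api": "play_rows", "payload": {
  "targets": [
    [0,0,0,0,0,0.12],
    [0,0,0,0,0,0.12],
    [0,0,0,0,0,0.12],
    [0,0,0,0,0,0.12],
    [0,0,0,0,0,0.12]
  ],
  "hand": 0.25
}}

```text
clock: 1.47
tool_pos: [0.248, 0.5737, 0.2387]
eef_rot: [0.493, 0.87, -0.0, -0.001]
contact_force: [-0.4, -0.6, -0.7]
opening: 0.645
```

{"api": "play_rows", "payload": {
  "targets": [
    [0,0,0,0,0,0.12],
    [0,0,0,0,0,0.12],
    [0,0,0,0,0,0.12],
    [0,0,0,0,0,0.12],
    [0,0,0,0,0,0.12]
  ]
}}

```text
clock: 1.88
tool_pos: [0.2474, 0.574, 0.239]
eef_rot: [0.736, 0.677, -0.0, -0.001]
contact_force: [0.2, 0.9, 0.3]
opening: 0.27
```

```bash
cat > go.py <<'E'
import sys
from h import *
# jig pose; target: jig x,y, world z ; prints total tool-frame shift and turn
JP=(.5647,.0063,1.2829)
def st():
    s=r.get_state();M=R.from_quat(s["eef_rot"]);c,n=np.cos(JP[2]),np.sin(JP[2]);p=np.array(s["tool_pos"]);d=p[:2]-JP[:2]
    print("t",round(s["clock"],2),"jig",np.round([c*d[0]+n*d[1],-n*d[0]+c*d[1],p[2]],4),"F",np.round(s["contact_force"],1),"op",round(s["opening"],2));return p,M
def to(x,y,z,p,M):
    c,n=np.cos(JP[2]),np.sin(JP[2])
    T=np.array([[c,n,0],[n,-c,0],[0,0,-1]]).T
    rv=(M.inv()*R.from_matrix(T)).as_rotvec()
    w=np.array([JP[0]+c*x-n*y,JP[1]+n*x+c*y,z])
    print("tool shift",M.inv().apply(w-p).round(4),"turn",rv.round(4),"in target axes",(T.T@(w-p)).round(4))
if __name__=="__main__":
    a=st()
    if len(sys.argv)>3:to(*map(float,sys.argv[1:4]),*a)
E
python3 go.py -0.148 -0.003 0.24
```

```text
t 1.88 jig [0.4543 0.4654 0.239 ] F [0.2 0.9 0.3] op 0.27
tool shift [-0.6847  0.3367 -0.0027] turn [-0.0022 -0.0012  0.2039] in target axes [-0.6023  0.4684 -0.001 ]
```

{"api": "play_rows", "payload": {
  "targets": [
    [0,0,0,0,0,0.102],
    [0,0,0,0,0,0.102],
    [-0.03,0.0235,0,0,0,0],
    [-0.03,0.0235,0,0,0,0],
    [-0.03,0.0235,0,0,0,0]
  ]
}}

```text
clock: 2.3
tool_pos: [0.2821, 0.4752, 0.2372]
eef_rot: [0.801, 0.599, 0.002, -0.005]
contact_force: [1.5, 0.3, 0.1]
opening: 0.245
```

{"api": "play_rows", "payload": {
  "targets": [
    [-0.03,0.0235,0,0,0,0],
    [-0.03,0.0235,0,0,0,0],
    [-0.03,0.0235,0,0,0,0],
    [-0.03,0.0235,0,0,0,0],
    [-0.03,0.0235,0,0,0,0]
  ]
}}

```text
clock: 2.72
tool_pos: [0.3537, 0.2919, 0.2355]
eef_rot: [0.799, 0.601, 0.003, -0.006]
contact_force: [0.8, 0.1, -0.9]
opening: 0.249
```

{"api": "play_rows", "payload": {
  "targets": [
    [-0.03,0.0235,0,0,0,0],
    [-0.03,0.0235,0,0,0,0],
    [-0.03,0.0235,0,0,0,0],
    [-0.03,0.0235,0,0,0,0],
    [-0.03,0.0235,0,0,0,0]
  ]
}}

```text
clock: 3.13
tool_pos: [0.4278, 0.1076, 0.2341]
eef_rot: [0.798, 0.603, 0.005, -0.006]
contact_force: [0.6, 0.6, 0.2]
opening: 0.249
```

{"api": "play_rows", "payload": {
  "targets": [
    [-0.03,0.0235,0,0,0,0],
    [-0.03,0.0235,0,0,0,0],
    [-0.03,0.0235,0,0,0,0],
    [-0.03,0.0235,0,0,0,0],
    [-0.03,0.0235,0,0,0,0]
  ]
}}

```text
clock: 3.55
tool_pos: [0.5029, -0.0779, 0.2325]
eef_rot: [0.798, 0.603, 0.007, -0.006]
contact_force: [0.5, -0.1, -0.2]
opening: 0.247
```

```bash
python3 go.py -0.148 -0.003 0.24
```

```text
t 3.55 jig [-0.0983  0.0353  0.2325] F [ 0.5 -0.1 -0.2] op 0.25
tool shift [-0.05    0.0377 -0.0084] turn [-0.0004 -0.0184  0.0118] in target axes [-0.0497  0.0383 -0.0075]
```

{"api": "play_rows", "payload": {
  "targets": [
    [-0.025,0.019,0,0,-0.0184,0.0118],
    [-0.025,0.019,0,0,0,0],
    [0,0,0.035,0,0,0],
    [0,0,0.035,0,0,0],
    [0,0,0.035,0,0,0]
  ]
}}

```text
clock: 3.97
tool_pos: [0.5377, -0.1569, 0.1325]
eef_rot: [0.807, 0.591, 0.007, 0.013]
contact_force: [-0.4, 0.0, -0.7]
opening: 0.251
```

```bash
python3 go.py -0.15 -0.003 0.0165
```

```text
t 3.97 jig [-0.1642 -0.0204  0.1325] F [-0.4  0.  -0.7] op 0.25
tool shift [ 0.0144 -0.021   0.1153] turn [ 0.029   0.0051 -0.0184] in target axes [ 0.0142 -0.0174  0.116 ]
```

{"api": "play_rows", "payload": {
  "targets": [
    [0.012,-0.016,0.025,0.029,0.005,-0.018],
    [0,0,0.025,0,0,0],
    [0,0,0.02,0,0,0],
    [0,0,0.01,0,0,0],
    [0,0,0,0,0,0]
  ]
}}

```text
clock: 4.38
tool_pos: [0.524, -0.1408, 0.0425]
eef_rot: [0.802, 0.598, -0.002, -0.003]
contact_force: [0.1, -0.7, 0.2]
opening: 0.251
```

```bash
python3 go.py -0.15 -0.003 0.0165
```

```text
t 4.38 jig [-0.1526 -0.0028  0.0425] F [ 0.1 -0.7  0.2] op 0.25
tool shift [0.0026 0.0004 0.026 ] turn [-0.008  -0.0002 -0.0018] in target axes [0.0026 0.0002 0.026 ]
```

{"api": "play_rows", "payload": {
  "targets": [
    [0,0,0.014,-0.008,0,0],
    [0,0,0.008,0,0,0],
    [0,0,0.003,0,0,0],
    [0,0,0.001,0,0,0]
  ]
}}

```text
clock: 4.72
tool_pos: [0.5268, -0.1416, 0.0184]
eef_rot: [0.802, 0.598, 0.002, 0.002]
contact_force: [-0.3, 1.0, 0.9]
opening: 0.248
```

```bash
python3 go.py -0.15 -0.003 0.0165
python3 - <<'E'
from h import *
cv2.imwrite("pics/e.png",cv2.resize(r.snapshot("scene")[120:300,200:420],None,fx=3,fy=3))
E
```

```text
t 4.72 jig [-0.1525 -0.0057  0.0184] F [-0.3  1.   0.9] op 0.25
tool shift [ 0.0025 -0.0027  0.0019] turn [ 0.0055 -0.0005 -0.002 ] in target axes [ 0.0025 -0.0027  0.0019]
```

View pics/e.png

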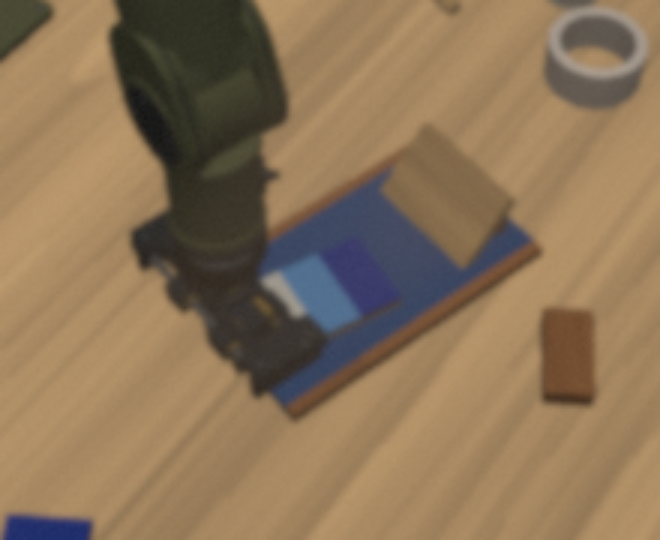

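The gripper is behind the white end (about (270,330) in this crop) and the plaque hasn't moved. Pushing now.

{"api": "play_rows", "payload": {
  "targets": [
    [0.006,-0.002,0.002,0.005,0,0],
    [0.01,0,0.001,0,0,0],
    [0.01,0,0,0,0,0],
    [0.01,0,0,0,0,0],
    [0.01,0,0,0,0,0]
  ]
}}

```text
clock: 5.18
tool_pos: [0.5408, -0.0957, 0.0182]
eef_rot: [0.803, 0.596, 0.002, 0.002]
contact_force: [0.0, -0.4, -0.1]
opening: 0.247
```

```bash
python3 go.py 0.045 -0.003 0.0152
```

```text
t 5.18 jig [-0.1046 -0.0061  0.0182] F [ 0.  -0.4 -0.1] op 0.25
tool shift [ 0.1496 -0.004   0.0029] turn [ 0.0054  0.0001 -0.0058] in target axes [ 0.1496 -0.0031  0.003 ]
```

{"api": "play_rows", "payload": {
  "targets": [
    [0.008,-0.003,0.004,0.005,0,-0.005],
    [0.009,0,0.001,0,0,0],
    [0.009,0,0.001,0,0,0],
    [0.009,0,0.0005,0,0,0],
    [0.009,0,0.0005,0,0,0]
  ]
}}

```text
clock: 5.6
tool_pos: [0.551, -0.0534, 0.0125]
eef_rot: [0.802, 0.598, -0.003, 0.004]
contact_force: [-3.5, -9.7, 7.6]
opening: 0.246
```

```bash
python3 go.py 0.045 -0.003 0.0152
```

```text
t 5.6 jig [-0.0611 -0.0038  0.0125] F [-3.5 -9.7  7.6] op 0.25
tool shift [ 0.1061 -0.001  -0.0036] turn [ 0.0025  0.0085 -0.0015] in target axes [ 0.1061 -0.0008 -0.0027]
```

{"api": "play_rows", "payload": {
  "targets": [
    [0,0,-0.004,0,0.008,0],
    [0.007,0,-0.001,0,0,0],
    [0.007,0,0,0,0,0],
    [0.007,0,0,0,0,0]
  ]
}}

```text
clock: 5.93
tool_pos: [0.5561, -0.0339, 0.0175]
eef_rot: [0.803, 0.597, -0.002, 0.002]
contact_force: [-0.0, -1.0, -0.1]
opening: 0.251
```

```bash
python3 go.py 0.045 -0.003 0.0152
```

```text
t 5.93 jig [-0.041  -0.0031  0.0175] F [-0.  -1.  -0.1] op 0.25
tool shift [ 0.086  -0.0005  0.0019] turn [ 0.0011  0.0046 -0.0043] in target axes [ 0.086  -0.0001  0.0023]
```

{"api": "play_rows", "payload": {
  "targets": [
    [0.008,0,0.0018,0,0.004,-0.004],
    [0.008,0,0.0003,0,0,0],
    [0.008,0,0,0,0,0],
    [0.008,0,0,0,0,0]
  ]
}}

```text
clock: 6.27
tool_pos: [0.566, 0.0011, 0.0148]
eef_rot: [0.801, 0.599, 0.001, -0.0]
contact_force: [0.6, 0.3, -0.1]
opening: 0.248
```

```bash
python3 go.py 0.045 -0.003 0.0152
python3 - <<'E'
from h import *
cv2.imwrite("pics/f.png",cv2.resize(r.snapshot("scene")[120:260,230:420],None,fx=4,fy=4))
E
```

```text
t 6.27 jig [-0.0046 -0.0027  0.0148] F [ 0.6  0.3 -0.1] op 0.25
tool shift [ 0.0496  0.0003 -0.0003] turn [ 0.0002 -0.0012  0.0006] in target axes [ 0.0496  0.0003 -0.0004]
```

View pics/f.png

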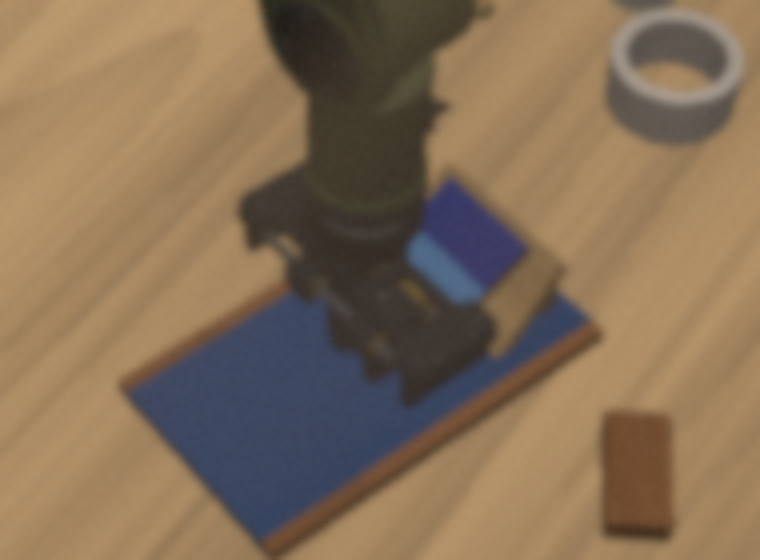

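The plaque is square and riding up the slope, with its dark end at about (470,230). I'll keep pushing to the toe.

{"api": "play_rows", "payload": {
  "targets": [
    [0.009,0,0,0,0,0],
    [0.009,0,0,0,0,0],
    [0.009,0,0,0,0,0],
    [0.009,0,0,0,0,0]
  ]
}}

```text
clock: 6.65
tool_pos: [0.5773, 0.0428, 0.0145]
eef_rot: [0.8, 0.6, 0.002, -0.002]
contact_force: [-0.1, -0.9, -0.5]
opening: 0.249
```

```bash
python3 go.py 0.052 -0.003 0.0152
```

```text
t 6.65 jig [ 0.0386 -0.0018  0.0145] F [-0.1 -0.9 -0.5] op 0.25
tool shift [ 0.0134  0.0013 -0.0006] turn [-0.0007 -0.0046  0.004 ] in target axes [ 0.0134  0.0012 -0.0007]
```

{"api": "play_rows", "payload": {
  "targets": [
    [0.004,0,-0.0005,0,-0.004,0.004],
    [0.004,0,0,0,0,0],
    [0.003,0,0,0,0,0]
  ]
}}

```text
clock: 6.9
tool_pos: [0.5801, 0.0535, 0.015]
eef_rot: [0.801, 0.599, -0.002, 0.001]
contact_force: [-2.3, -12.2, 2.7]
opening: 0.251
```

{"api": "play_rows", "payload": {
  "targets": [
    [0.003,0,0,0,0,0]
  ]
}}

```text
clock: 6.98
tool_pos: [0.58, 0.0532, 0.015]
eef_rot: [0.802, 0.598, -0.004, 0.002]
contact_force: [-2.0, -4.9, 1.6]
opening: 0.251
```

```bash
python3 go.py 0.052 -0.003 0.0152;  python3 - <<'E'
from h import *
r.snapshot("scene");r.snapshot("top")
for c in("scene","top"):
  for q in("plaque_dark_end","jig_toe"):
    for d in r.tip_of(q,c)[:1]:print(c,q,np.round(d["uv"],1),d["confidence"])
from go import JP
c,n=np.cos(JP[2]),np.sin(JP[2])
for x,z in((.147,.104),(.07,.012)):
  w=(JP[0]+c*x,JP[1]+n*x,z);print(proj(w,"scene"),proj(w,"top"))
E
```

```text
t 6.98 jig [ 0.0493 -0.0013  0.015 ] F [-2.  -4.9  1.6] op 0.25
tool shift [ 0.0027  0.0017 -0.0002] turn [-0.0021  0.0087 -0.0015] in target axes [ 0.0027  0.0017 -0.0002]
scene plaque_dark_end [360.5 161.7] 0.94
scene jig_toe [340.9 196.7] 0.84
[363.24585567 161.27530677] [266.16517533 174.44767753]
[340.26595889 195.98314715] [294.30163416 187.25391865]
```

Force built up at the toe, and the detected dark end matches the predicted leaning position to within about 3 px. Now I'll back off, lift and go over to behind the stop.

{"api": "play_rows", "payload": {
  "targets": [
    [-0.01,0,-0.001,0,0,0],
    [-0.02,0,-0.002,0,0,0],
    [-0.02,0,-0.01,0,0,0],
    [-0.01,0,-0.03,0,0,0],
    [0,0,-0.04,0,0,0]
  ]
}}

```text
clock: 7.7
tool_pos: [0.5573, -0.0073, 0.0942]
eef_rot: [0.802, 0.598, -0.01, -0.002]
contact_force: [0.5, -0.4, 0.4]
opening: 0.252
```

{"api": "play_rows", "payload": {
  "targets": [
    [0,0,-0.04,0,0,0],
    [0,0,-0.04,0,0,0],
    [0,0,-0.03,0,0,0],
    [0,0,-0.01,0,0,0],
    [0,0,0,0,0,0]
  ]
}}

```text
clock: 8.12
tool_pos: [0.5609, -0.0114, 0.2273]
eef_rot: [0.804, 0.595, -0.005, 0.001]
contact_force: [-0.1, -0.4, 0.4]
opening: 0.246
```

```bash
python3 go.py 0.19 -0.002 0.2
python3 - <<'E'
from h import *
cv2.imwrite("pics/g.png",cv2.resize(r.snapshot("scene")[120:260,230:420],None,fx=4,fy=4))
E
```

```text
t 8.12 jig [-0.018  -0.0014  0.2273] F [-0.1 -0.4  0.4] op 0.25
tool shift [ 0.2083 -0.0013  0.0251] turn [-0.0042  0.0105 -0.0096] in target axes [0.208  0.0006 0.0273]
```

View pics/g.png

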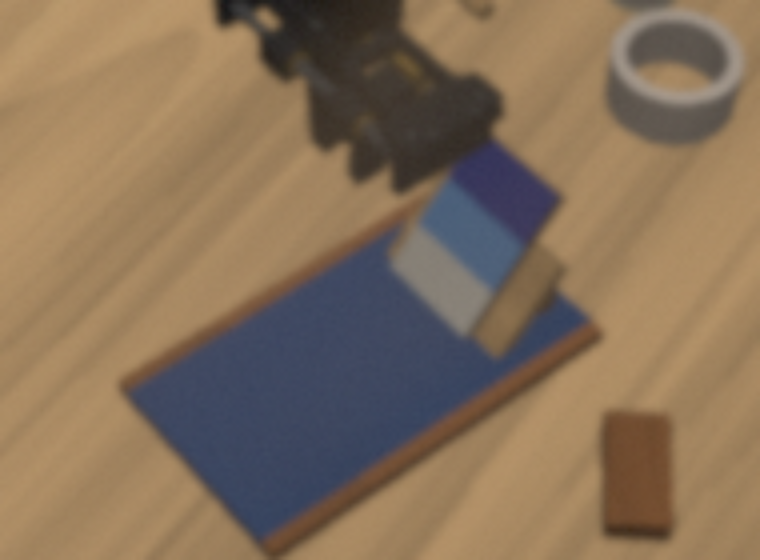

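The plaque leans on the slope with its white end at the toe (390–470, 265–335), offset about 12 mm to the jig's +y side. I'll centre the fingers at jig y of about +0.011 behind the stop.

{"api": "play_rows", "payload": {
  "targets": [
    [0.02,-0.003,0,-0.004,0.01,-0.01],
    [0.03,-0.003,0,0,0,0],
    [0.03,-0.003,0,0,0,0],
    [0.03,-0.003,0,0,0,0],
    [0.03,0,0,0,0,0]
  ]
}}

```text
clock: 8.58
tool_pos: [0.5856, 0.1183, 0.2196]
eef_rot: [0.807, 0.591, -0.008, -0.0]
contact_force: [1.0, -0.7, 0.3]
opening: 0.249
```

{"api": "play_rows", "payload": {
  "targets": [
    [0.03,0,0,0,0,0],
    [0.02,0,0,0,0,0],
    [0.01,0,0,0,0,0],
    [0,0,0,0,0,0]
  ]
}}

```text
clock: 8.92
tool_pos: [0.6003, 0.1863, 0.2101]
eef_rot: [0.803, 0.595, -0.012, -0.004]
contact_force: [0.2, -0.4, 0.0]
opening: 0.251
```

```bash
python3 go.py 0.19 0.011 0.092
```

```text
t 8.92 jig [0.1827 0.017  0.2101] F [ 0.2 -0.4  0. ] op 0.25
tool shift [0.009  0.0085 0.1178] turn [-0.0213  0.0137 -0.0077] in target axes [0.0073 0.006  0.1181]
```

{"api": "play_rows", "payload": {
  "targets": [
    [0.007,0.005,0.01,-0.021,0.014,-0.008],
    [0,0,0.03,0,0,0],
    [0,0,0.03,0,0,0],
    [0,0,0.02,0,0,0],
    [0,0,0.005,0,0,0]
  ]
}}

```text
clock: 9.33
tool_pos: [0.6061, 0.1833, 0.1096]
eef_rot: [0.803, 0.597, -0.002, 0.002]
contact_force: [0.0, 0.3, 0.4]
opening: 0.249
```

```bash
python3 go.py 0.17 0.011 0.092;  python3 - <<'E'
from h import *
cv2.imwrite("pics/i.png",cv2.resize(r.snapshot("scene")[90:230,260:450],None,fx=4,fy=4))
E
```

```text
t 9.33 jig [0.1815 0.0106 0.1096] F [0.  0.3 0.4] op 0.25
tool shift [-0.0114 -0.0004  0.0176] turn [ 0.0006  0.0052 -0.0046] in target axes [-0.0115 -0.0004  0.0176]
```

View pics/i.png

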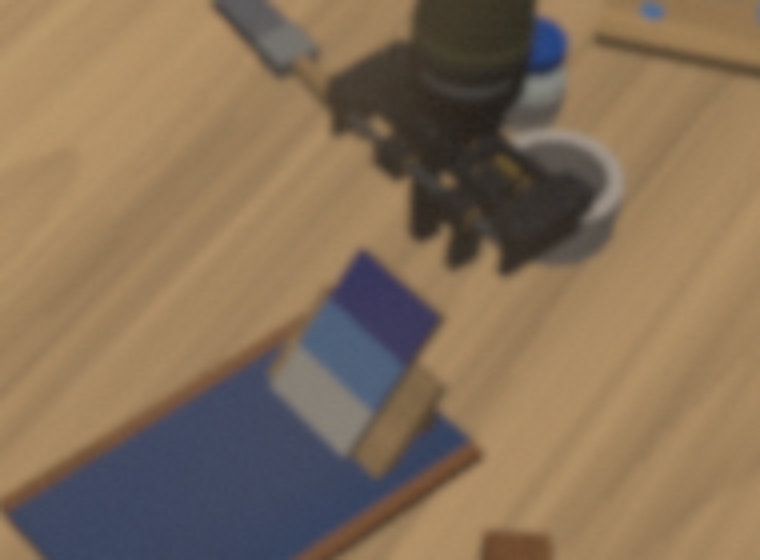

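Both fingers are behind the raised end and in line with it. I'll lower them, then make contact.

{"api": "play_rows", "payload": {
  "targets": [
    [-0.002,0,0.012,0,0.005,-0.005],
    [-0.002,0,0.005,0,0,0],
    [-0.003,0,0.003,0,0,0],
    [0,0,0.001,0,0,0]
  ]
}}

```text
clock: 9.72
tool_pos: [0.605, 0.1709, 0.0903]
eef_rot: [0.803, 0.596, -0.0, 0.002]
contact_force: [1.2, -1.0, -0.4]
opening: 0.247
```

```bash
python3 go.py 0.145 0.011 0.091
```

```text
t 9.72 jig [0.1693 0.0081 0.0903] F [ 1.2 -1.  -0.4] op 0.25
tool shift [-0.0243 -0.0028 -0.0007] turn [ 0.0026  0.0026 -0.0051] in target axes [-0.0243 -0.0029 -0.0007]
```

{"api": "play_rows", "payload": {
  "targets": [
    [-0.009,-0.002,0,0.002,0.002,-0.005],
    [-0.008,0,0,0,0,0],
    [-0.006,0,-0.001,0,0,0],
    [-0.006,0,-0.004,0,0,0],
    [-0.006,0,-0.004,0,0,0]
  ]
}}

```text
clock: 10.13
tool_pos: [0.5937, 0.1359, 0.1027]
eef_rot: [0.801, 0.599, 0.002, 0.001]
contact_force: [-0.3, 0.8, 0.3]
opening: 0.249
```

```bash
python3 go.py 0.10 0.011 0.108;  python3 - <<'E'
from h import *
cv2.imwrite("pics/j.png",cv2.resize(r.snapshot("scene")[90:230,260:450],None,fx=4,fy=4))
E
```

```text
t 10.13 jig [0.1325 0.009  0.1027] F [-0.3  0.8  0.3] op 0.25
tool shift [-0.0325 -0.002  -0.0054] turn [ 0.0044 -0.0026  0.0011] in target axes [-0.0325 -0.002  -0.0053]
```

View pics/j.png

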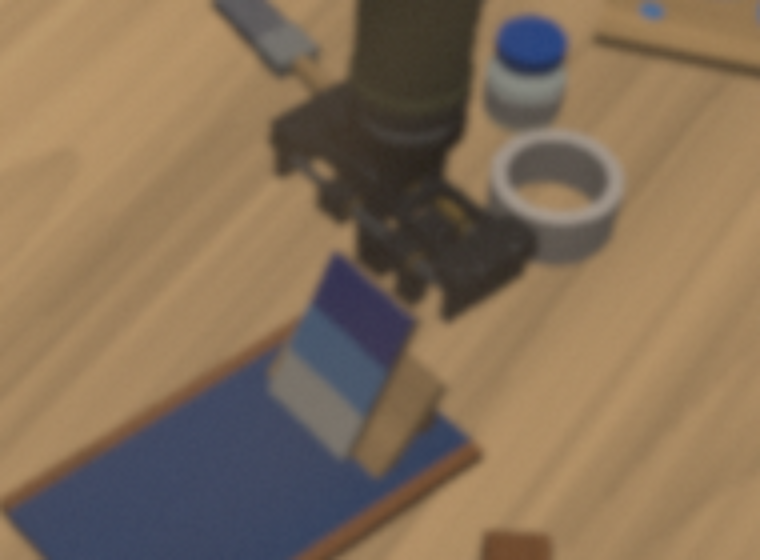

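The plaque is tilting up to about 60° and its white end is still at the toe. Continuing along the arc.

{"api": "play_rows", "payload": {
  "targets": [
    [-0.008,-0.001,-0.003,0.004,0,0],
    [-0.009,0,-0.003,0,0,0],
    [-0.009,0,-0.002,0,0,0],
    [-0.009,0,-0.001,0,0,0]
  ]
}}

```text
clock: 10.52
tool_pos: [0.5828, 0.0993, 0.1145]
eef_rot: [0.801, 0.599, 0.002, 0.0]
contact_force: [-0.7, 0.4, -0.2]
opening: 0.252
```

```bash
python3 go.py 0.06 0.011 0.112
```

```text
t 10.52 jig [0.0943 0.0091 0.1145] F [-0.7  0.4 -0.2] op 0.25
tool shift [-0.0343 -0.002   0.0023] turn [ 0.0029 -0.0036  0.0013] in target axes [-0.0343 -0.0019  0.0025]
```

{"api": "play_rows", "payload": {
  "targets": [
    [-0.008,0,0,0,0,0],
    [-0.009,0,0,0,0,0],
    [-0.009,0,0.001,0,0,0],
    [-0.009,0,0.001,0,0,0],
    [-0.005,0,0,0,0,0]
  ]
}}

```text
clock: 10.93
tool_pos: [0.5695, 0.0543, 0.1123]
eef_rot: [0.802, 0.598, 0.002, 0.0]
contact_force: [0.3, -0.8, 0.2]
opening: 0.251
```

```bash
python3 go.py 0.06 0.011 0.112;  python3 - <<'E'
from h import *
cv2.imwrite("pics/k.png",cv2.resize(r.snapshot("scene")[90:270,240:450],None,fx=3.5,fy=3.3))
E
```

```text
t 10.93 jig [0.0474 0.009  0.1123] F [ 0.3 -0.8  0.2] op 0.25
tool shift [ 0.0126 -0.002   0.0004] turn [ 0.0026 -0.0019 -0.0013] in target axes [ 0.0126 -0.002   0.0003]
```

View pics/k.png

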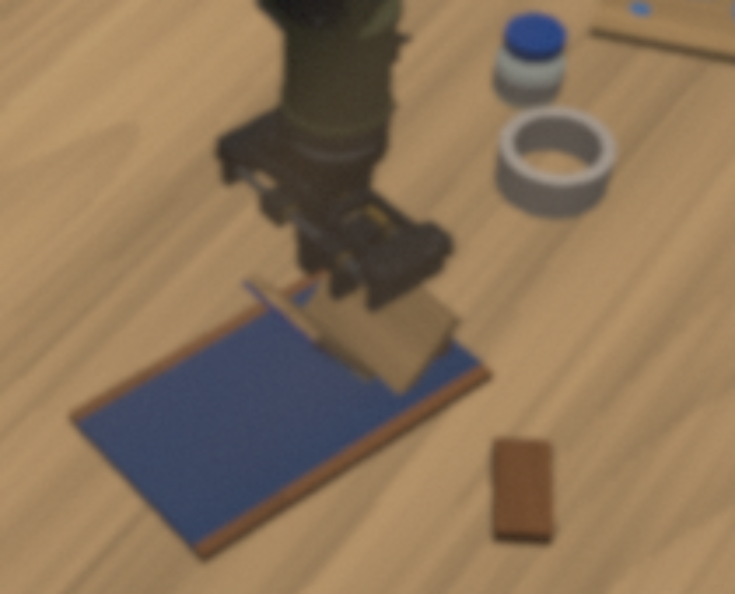

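It's past upright and falling forward, bare side up, with its leading edge near (250,285). I'll lift away, let it settle, and check.

{"api": "play_rows", "payload": {
  "targets": [
    [0.01,0,-0.015,0,0,0],
    [0.02,0,-0.03,0,0,0],
    [0.03,0,-0.03,0,0,0],
    [0.03,0,-0.03,0,0,0],
    [0.03,0,-0.01,0,0,0]
  ]
}}

```text
clock: 11.4
tool_pos: [0.601, 0.1599, 0.2272]
eef_rot: [0.807, 0.59, -0.007, -0.0]
contact_force: [1.2, -0.2, -0.4]
opening: 0.247
```

{"api": "play_rows", "payload": {
  "targets": [
    [0.03,0,0,0,0,0],
    [0.03,0,0,0,0,0],
    [0.02,0,0,0,0,0],
    [0.01,0,0,0,0,0],
    [0,0,0,0,0,0]
  ]
}}

```text
clock: 11.82
tool_pos: [0.6307, 0.263, 0.2311]
eef_rot: [0.803, 0.596, 0.0, -0.002]
contact_force: [-0.1, -0.1, 0.9]
opening: 0.246
```

```bash
python3 go.py;  python3 - <<'E'
from h import *
a=cv2.resize(r.snapshot("scene")[110:290,230:430],(400,360));b=cv2.resize(r.snapshot("top")[140:250,250:390],(400,314))
cv2.imwrite("pics/l.png",np.hstack([a,cv2.copyMakeBorder(b,0,46,0,0,cv2.BORDER_CONSTANT)]))
E
```

```text
t 11.82 jig [0.2648 0.0096 0.2311] F [-0.1 -0.1  0.9] op 0.25
```

View pics/l.png

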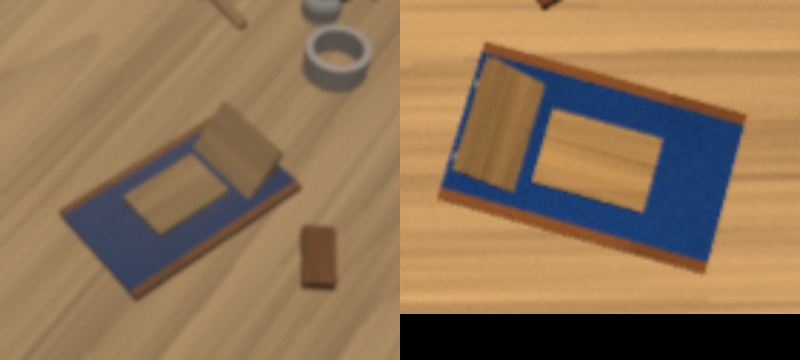

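The plaque lies flat and square in front of the stop, bare wood up, at about (177,195) in the scene crop and (597,160) in the top crop. The arm is clear, so I'm handing in.

```bash
python3 -c "
from plant import r
print(r.get_state()['clock']);print(r.finish_job())"
```

```text
11.9167
the job is handed in; nothing more can be done
None
```

The plaque now lies flat and square on the blue board just in front of the stop, bare wood up. I handed the job in at 11.9 s of the 54 s allowed.

- **Push:** I pushed the white end along the board with the fingertips. The dark end rode up the slope and the plaque leaned there by itself, white end at the toe.
- **Flip:** From behind the stop I pushed the raised end back along an arc until it passed upright and fell over.
- **Last checks:** The final scene and top pictures agree on where the plaque lies. The gripper was clear and the wrist force was near zero. The tape and offcut looked undisturbed, and nothing was in the arm's path. I did not re-measure the other bystanders.
- **Disagreements:**
  - My jig fit was off by 1–3 px on the board's outer edges and the stop's top edge.
  - The plaque leaned about 12 mm to one side of the stop's centre.
  - The fingertips briefly pressed the board with about 8 N during the push, and the peak push I read was about 12 N. I corrected the height at once.

I viewed 11 pictures, one over the budget of 10.

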